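# Drop the dough roller's axle into its stand

### The job

The wooden dough roller has been washed and lies on the worktop: put it back in its steel stand. Lower its axle level into the two open slots at once and press it down gently past the drag of the spring clips until both ends sit fully home on the saddles, whose height you must find by feel, then let go. Do not force or drop it, and leave the other things alone.

Things in the scene. Friction and masses are not known exactly. Their poses are not given: they have to be found in the camera images.
- roller: Loose dough roller, about 0.17 to 0.33 kg: pale wooden drum 44 mm in diameter, 156 mm long, on a steel axle 10 mm in diameter, 224 mm long, that sticks out 34 mm at both ends (alike). Lies on the worktop, axle level. Origin: its centre, on the axle, 22 mm above the worktop at the start; x along the axle. Grip it across the drum.
- stand: Fixed aluminium base plate 110 (x) x 250 (y) mm, top at 12 mm. Origin: centre of its underside, on the worktop; y along the fitted axle. Carries two equally high flat saddles at y = +-89 mm (inner faces +-85.5), x = -13 to +13, with damped rubber tops that give 1 mm per 10 N. They were left at an unmeasured height: the resting axle's centre is anywhere 44 to 60 mm above the worktop; feel for it.
- cheeks: The stand's two fixed steel uprights, 10 mm thick, at y = +-100 mm, 95 mm high, above the base; same origin and axes as the stand. Each has a slot open at the top: near post's face at x = -6.5 mm, far post's at x = +13.5 mm, flared mouth x = -17 to +18 mm at height 92 mm. A spring clip stands in each slot before the far post.
- slot_left (a point): Point in the left (+y) slot, 80 mm high, at x = -1.5 mm of the uprights' frame, where the seated axle's centre line runs. The clip there has its face at x = +0.5 mm, lead-in slope from 84 down to 68 mm height; it yields up to 6 mm towards +x (1.5 N, then 0.4 N/mm) and presses the axle on the near post.
- slot_right (a point): The same point in the right (-y) slot, with the same clip. The two clips' friction can hold the roller up above the saddles, so it does not sink home by its own weight; pushing it down takes very roughly 3 to 12 N in all.
- katori_a: Bystander: small steel bowl 94 mm across, 38 mm high, behind the work. Origin: centre of its underside.
- tomato: Bystander: red tomato about 70 mm across, behind the work. Origin: centre of its underside.
- matchbox: Bystander: red matchbox 35 x 52 x 14 mm, behind the work. Origin: centre of its underside.

How it is judged (in metres and radians):
On the way:
1. the roller has been picked up, clear of the worktop (height (world z) of roller above 0.075 m and contact force between the fingers and roller above 1 N), for 0.1 s.
At the end, for the whole second after the job is handed in: The roller is at rest with both axle ends down in the slots, its centre within 5 mm (x) and 10 mm (y) of the stand's middle and less than 63 mm above the worktop, its axle level and along the stand to 0.015 rad, and resting on the saddles with at least 0.5 N (contact force between roller and stand above 0.5 N and angle between the x axis of roller and the y axis of cheeks, either way round below 0.015 rad and x of roller in the frame of cheeks between -0.005 and 0.005 m and y of roller in the frame of cheeks between -0.01 and 0.01 m and z of roller in the frame of cheeks below 0.063 m and linear speed of roller below 0.02 m/s); the robot touches nothing.
It fails at once if the roller is pressed on the saddles or base with more than 30 N (contact force between roller and stand above 30 N).
It fails at once if the roller is forced against the uprights or clips with more than 30 N (contact force between roller and cheeks above 30 N).
It fails at once if the roller is dropped or flung (moves faster than 0.3 m/s out of the fingers) (contact force between the fingers and roller below 0.05 N and linear speed of roller above 0.3 m/s).
It fails at once if a bystander is moved by more than 30 mm (distance of any of katori_a, tomato, matchbox from where it was at the start of the episode above 0.03 m).
It also fails if it takes over 42 s, if anything falls off the work surface, if the arm or the gripper's body presses on something with over 40 N, if the wrist force passes 120 N, or if a joint passes its speed limit or range.

### The arm

A 6-joint arm with a two-finger parallel gripper is mounted at the origin on a cart in front of the work surface, level with it; the furniture and walls round the work are solid. World frame = base frame: x ahead of the robot, y to its left, z up, the work surface at z = 0. Lengths are in mm, angles in rad, forces in N, time in s.
With the tool pointing down it reaches from about 425 to 1125 mm from the base axis. Payload 14.9 kg.
Tool frame: the origin (TCP) lies between the finger pads; the fingertips stand 14 mm ahead of it and the grasp point (between the pads) lies 5 mm behind it; z points along the fingers, y is the line along which they close (so a half turn about z gives the same grasp; the last joint's range is limited). The gripper opens to 91 mm and grips with 3 to 60 N. Pads are 32 mm wide; open, the fingers measure 118 mm over their backs; the gripper's body (76 mm by 178 mm) begins 60 mm behind the grasp point.
Start: joints at [1.288, 0.379, 1.734, -0, 1.028, -0.033], TCP at [173.054, 678.285, 227.932] pointing down, gripper open.
Joint ranges: [-2.77, 2.77], [-0.74, 2.19], [0, 2.66], [-1.06, 4.2], [0.31, 2.87], [-3.08, 3.08]. Speed limits (rad/s): [1.89, 1.89, 2.39, 3.14, 3.14, 3.14].

### API

Orientations are given as a 3x3 rotation matrix whose columns are the frame's x, y, z axes.
In Python, from cell import arm gives the robot as it stands. The module is installed in compiled form; this text tells all that it offers.
- The arm moves only by the tool step_arm, never from a script. Its argument "increments" is a list that holds one entry, the list of rows, each a list of 4 numbers: the shift along the tool's x, y, z in cm, then the turn about the tool's z in degrees. A call has 1 to 10 rows; each row shifts and turns the commanded pose from where the row before left it, along the tool's axes as they then stand; what a row does not reach is not made up. A row lasts 1/8 s, in which the tool goes at most 62.5 mm and 10.7 degrees, less where a joint would pass 70% of its speed; a pose out of reach is approached as far as the arm can. A call with a gripper value outside its range is refused whole. "hand" is the opening, from -1 (shut) to 1 (fully open), set as the call begins (left out, the last holds). The fingers move at their own pace and stop on an object; the grip force is fixed at half the most. Time passes only in rows, so rows that do not move let the fingers close. It gives the time, the measured TCP pose, the force, the opening and the grip force at its end, in the units of the state.
- arm.state(): the state, without advancing time (a new reading comes with each control period).
- arm.snapshot(name): name is "side" or "top" or "wrist"; returns a dict with "img" (480x640x3 uint8, red, green, blue), "depth" (480x640 float32, mm along the optical axis (not along the pixel's ray), 0 where there is no reading), "fov_y" (degrees; the focal length in pixels is half the picture's height over the tangent of half this angle, whatever the lens; pixels are square), "cx", "cy" (the principal point, pixels), "D" ([k1, k2, p1, p2, k3] as OpenCV has them; the pictures are not rectified), "T" (4x4, takes a point from camera to world coordinates); the wrist camera has in their place "T_tool_cam" (4x4, takes a point from camera to tool coordinates, whose origin is the TCP and whose axes are the flange's). Camera axes: x right, y up, looking along -z (the intrinsics and any distortion apply to the point x, -y, -z); pixel columns grow to the right and rows downward; lengths in mm; the calibration is good to about 2 mm. A picture is of the moment at which its call begins: read the wrist's pose just before it.
- arm.finish_job(): hands the job in; it is judged then, once.
The state is a dict: "t": time; "q": joint angles; "joint_velocities": joint speeds; "joint_efforts": joint torques, N m; "ee_pos": TCP position; "tool_rot": TCP orientation; "ft_force": force on the tool from outside, world axes, zero at the start; "ft_torque": the same for the moment, N m; "finger_gap": finger opening in mm; "gripper_force": force on a finger pad.
Only numpy, scipy, OpenCV 4.12 (cv2) and the standard library are available. Lean on these libraries where they do the work, as an engineer would, in place of code of your own. Each camera call takes 0.05 s, during which the arm holds its last target. There are 200 camera calls.

## Working session

There is one attempt and no reset: what is moved stays moved. The work goes in short steps, Python scripts to look and compute and a tool call to move; the robot and the scene stay as the last step left them, time stands still between calls to the robot, and variables do not carry over. Pictures are saved under pics/ and viewed, at most 10 in all, crops included, and the job is handed in when it is done.

Besides the shell and the picture viewer there is one more tool, called after ">>>" as a command line: name --argument value ..., lists and objects as JSON in quotes. step_arm: Moves the arm, as the interface text tells. Its arguments: {"type":"object","properties":{"increments":{"type":"array"},"hand":{"type":"number"}},"required":["increments"]}

```bash
mkdir -p pics; cat > h.py <<'E'
import numpy as np, cv2
from cell import arm
def snap(n):
    st=arm.state(); s=arm.snapshot(n)
    if 'T' not in s:
        T=np.eye(4);T[:3,:3]=st['tool_rot'];T[:3,3]=st['ee_pos'];s['T']=T@np.array(s['T_tool_cam'])
    f=240/np.tan(np.radians(s['fov_y'])/2); s['K']=np.array([[f,0,s['cx']],[0,f,s['cy']],[0,0,1]]);s['T']=np.array(s['T']);s['D']=np.array(s['D'],float)
    return s
def rays(s,uv):
    p=cv2.undistortPoints(np.array(uv,float).reshape(-1,1,2),s['K'],s['D']).reshape(-1,2)
    d=np.c_[p[:,0],-p[:,1],-np.ones(len(p))]
    return s['T'][:3,3],d@s['T'][:3,:3].T
def onplane(s,uv,z):
    o,d=rays(s,uv); return o+d*((z-o[2])/d[:,2])[:,None]
def cloud(s):
    v,u=np.nonzero(s['depth']>0); o,d=rays(s,np.c_[u,v]); return u,v,o+d*s['depth'][v,u][:,None]
def save(s,n): cv2.imwrite('pics/'+n+'.png',s['img'][:,:,::-1])
E
python3 - <<'E'
from h import *
for n in('top','side'):
    s=snap(n);save(s,n+'0');print(n,s['T'].round(2),s['D'])
    np.save(n+'.npy',s,allow_pickle=True)
print(arm.state())
E
```

```text
top [[ 1.0000e-02  1.0000e+00 -8.0000e-02  5.0502e+02]
 [-1.0000e+00  1.0000e-02  0.0000e+00  2.5640e+01]
 [ 0.0000e+00  8.0000e-02  1.0000e+00  1.5285e+03]
 [ 0.0000e+00  0.0000e+00  0.0000e+00  1.0000e+00]] [-0.11144261  0.          0.          0.          0.        ]
side [[ 9.9000e-01  5.0000e-02 -9.0000e-02  5.4350e+02]
 [-1.0000e-01  6.0000e-01 -8.0000e-01 -7.2562e+02]
 [ 2.0000e-02  8.0000e-01  6.0000e-01  6.2637e+02]
 [ 0.0000e+00  0.0000e+00  0.0000e+00  1.0000e+00]] [-0.07567152  0.          0.          0.          0.        ]
{'t': 0.1, 'q': array([ 1.28769491e+00,  3.79326464e-01,  1.73472378e+00,  3.10088071e-06,
        1.02852877e+00, -3.33075680e-02]), 'joint_velocities': array([-5.78157029e-04, -7.33020397e-04,  6.73915239e-04,  1.26465065e-05,
       -1.57700444e-03, -1.14194009e-03]), 'joint_efforts': array([-2.10321770e-03, -7.65030742e+01, -4.35289407e+01,  6.51470153e-02,
        3.98724340e-02, -3.95582549e-05]), 'ee_pos': array([172.95563063, 677.93732304, 227.37389076]), 'tool_rot': array([[-9.68963003e-01,  2.47205627e-01, -2.78074679e-04],
       [ 2.47205781e-01,  9.68962541e-01, -9.46353231e-04],
       [ 3.55001041e-05, -9.85722936e-04, -9.99999514e-01]]), 'ft_force': array([ 0.62996592, -0.55593769, -0.30085662]), 'ft_torque': array([0.01288872, 0.08497118, 0.06253083]), 'gripper_force': 0.0, 'finger_gap': 91.05250766061695}
```

View pics/top0.png

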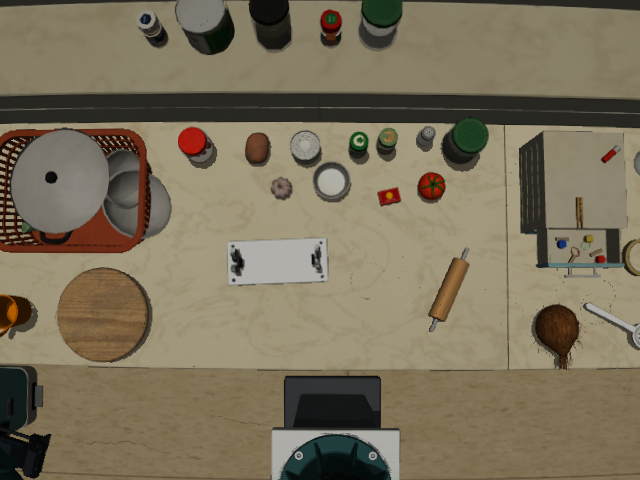

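View pics/side0.png

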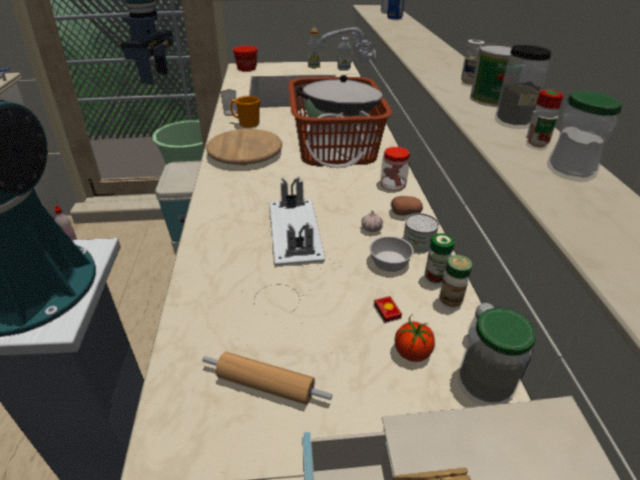

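The top view shows the roller's drum at about (450,289), with axle ends at (466,250) and (433,329). The stand plate spans (228–328, 238–286), with uprights at (237,261) and (318,259). The side view agrees.

```bash
python3 - <<'E'
from h import *
s=np.load('top.npy',allow_pickle=True).item()
hsv=cv2.cvtColor(s['img'],cv2.COLOR_RGB2HSV)
def big(m,x0,x1,y0,y1):
    k=np.zeros_like(m);k[y0:y1,x0:x1]=m[y0:y1,x0:x1]
    c,_=cv2.findContours(k,cv2.RETR_EXTERNAL,cv2.CHAIN_APPROX_NONE);return max(c,key=cv2.contourArea)
c=big(cv2.inRange(hsv,(5,100,80),(25,255,255)),415,485,235,340)
P=onplane(s,c.reshape(-1,2),26)[:,:2]
print('drum',cv2.minAreaRect(P.astype(np.float32)))
c=big(cv2.inRange(hsv,(0,0,170),(180,22,255)),215,340,228,296)
P=onplane(s,c.reshape(-1,2),12)[:,:2]
r=cv2.minAreaRect(P.astype(np.float32));print('plate',r,cv2.boxPoints(r))
u,v,W=cloud(s)
m=(u>215)&(u<340)&(v>228)&(v<296)&(W[:,2]>60)
for q in((W[:,1]>np.mean(P[:,1])),(W[:,1]<np.mean(P[:,1]))):
    w=W[m&q];print('upright',len(w),w.mean(0),w.min(0),w.max(0))
m=(u>415)&(u<485)&(v>235)&(v<340)&(W[:,2]>30);w=W[m];print('drumcloud',len(w),w.mean(0),w.max(0))
E
```

```text
drum ((502.35906982421875, -277.99676513671875), (40.32198715209961, 156.0918426513672), 65.6725082397461)
plate ((568.374755859375, 149.75445556640625), (103.4500732421875, 244.01353454589844), 2.6648340225219727) [[511.03317  269.2244  ]
 [522.3781    25.47476 ]
 [625.7163    30.284515]
 [614.3714   274.03415 ]]
upright 107 [568.74763435 247.20240134  82.09312304] [540.98462684 242.18232256  60.03965278] [595.61901946 254.07102285 101.44951608]
upright 84 [577.82794754  47.99961373  83.72397128] [549.38941366  41.59566057  62.39607226] [604.21501815  53.63582627  96.66531345]
drumcloud 1091 [ 501.86290478 -274.58520813   40.68495741] [ 602.0684359  -227.39902323   57.46250179]
```

>>> step_arm --increments '[[[-4.5, -3.6, -0.7, 0], [-4.5, -3.6, -0.7, 0], [-4.5, -3.6, -0.7, 0], [-4.5, -3.6, -0.7, 0], [-4.5, -3.6, -0.7, 0], [-4.5, -3.6, -0.7, 0], [-4.5, -3.6, -0.7, 0], [-4.5, -3.6, -0.7, 0], [-4.5, -3.6, -0.7, 0], [-4.5, -3.6, -0.7, 0]]]'

```text
t: 1.35
ee_pos: [520.9, 216.5, 298.1]
tool_rot: [[-0.969, 0.247, -0.0], [0.247, 0.969, 0.0], [0.0, 0.0, -1.0]]
ft_force: [0.4, 0.8, 0.1]
finger_gap: 91.0
gripper_force: 0.0
```

>>> step_arm --increments '[[[-3, -2.7, 0, 0], [-1.5, -1.3, 0, 0], [0, 0, 0, 0], [0, 0, 0, 0]]]'

```text
t: 1.85
ee_pos: [553.2, 169.2, 297.7]
tool_rot: [[-0.969, 0.247, -0.001], [0.247, 0.969, 0.0], [0.001, -0.0, -1.0]]
ft_force: [-0.6, 1.2, -1.1]
finger_gap: 91.1
gripper_force: 0.0
```

```bash
python3 - <<'E'
from h import *
s=snap('wrist');save(s,'w1');np.save('w1.npy',s,allow_pickle=True);print(s['T'].round(2),s['D'],arm.state()['ee_pos'],arm.state()['t'])
E
```

```text
[[ 2.5000e-01 -9.3000e-01 -2.8000e-01  4.7159e+02]
 [ 9.7000e-01  2.4000e-01  7.0000e-02  1.9022e+02]
 [ 0.0000e+00 -2.9000e-01  9.6000e-01  4.5471e+02]
 [ 0.0000e+00  0.0000e+00  0.0000e+00  1.0000e+00]] [-0.05330073  0.          0.          0.          0.        ] [553.15059295 169.31615719 297.79546666] 1.9
```

View pics/w1.png

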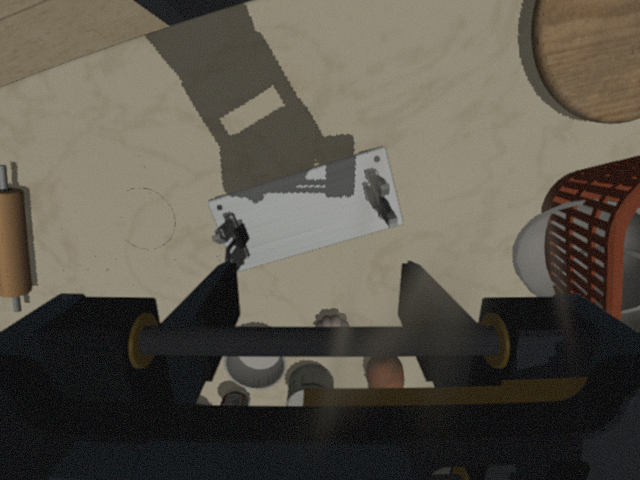

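The wrist view shows the plate with corners near (208,200), (385,148), (402,223) and (238,270), and uprights near (233,238) and (380,196). I'll build a height map and a zoom in stand axes.

```bash
python3 - <<'E'
from h import *
s=np.load('w1.npy',allow_pickle=True).item()
# metric rectification of the image onto plane z=92 in stand-guess axes, 3 px/mm; plate plane z=12 mask fit
g=cv2.cvtColor(s['img'],cv2.COLOR_RGB2HSV)
u,v,W=cloud(s)
m=(u>190)&(u<420)&(v>130)&(v<285)&(abs(W[:,2]-12)<5)
S=g[v,u,1];print('sat plate',np.median(S[m]))
k=np.zeros((480,640),np.uint8);k[v[m],u[m]]=255
k=cv2.morphologyEx(k,cv2.MORPH_OPEN,np.ones((5,5)));k=cv2.morphologyEx(k,cv2.MORPH_CLOSE,np.ones((15,15)))
c=max(cv2.findContours(k,0,1)[0],key=cv2.contourArea)
P=onplane(s,c.reshape(-1,2),12)[:,:2].astype(np.float32);r=cv2.minAreaRect(P);print('plate depth',r)
a=np.radians(2.66);ex=np.array([np.cos(a),np.sin(a)]);ey=np.array([-ex[1],ex[0]]);C=np.array(r[0])
def img(x0,x1,y0,y1,z,k=5):
    X,Y=np.meshgrid(np.arange(x0,x1,1/k),np.arange(y1,y0,-1/k)) # cols x, rows -y
    w=C+X[...,None]*ex+Y[...,None]*ey; w=np.dstack([w,np.full(X.shape,z)])
    pc=(w.reshape(-1,3)-s['T'][:3,3])@s['T'][:3,:3]; pc[:,1:]*=-1
    uv=cv2.projectPoints(pc,np.zeros(3),np.zeros(3),s['K'],s['D'])[0].reshape(X.shape+(2,)).astype(np.float32)
    return cv2.remap(s['img'],uv[...,0],uv[...,1],cv2.INTER_CUBIC)
A=img(-40,40,75,125,92);B=img(-40,40,-125,-75,92)
o=np.vstack([A,B])[:,:,::-1].copy()
for i in range(0,400,50): cv2.line(o,(i,0),(i,500),(0,255,0) if i!=200 else (0,0,255),1)
cv2.imwrite('pics/z1.png',np.clip(o*1.6,0,255))
m=(u>190)&(u<420)&(v>130)&(v<285)&(W[:,2]>80)
q=np.c_[(W[m,:2]-C)@np.c_[ex,ey],W[m,2]]
for t in (q[q[:,1]>0],q[q[:,1]<0]): print(len(t),t.mean(0),t.min(0),t.max(0)); print(np.histogram(t[:,0],np.arange(-30,32,4)))
E
```

```text
sat plate 7.0
plate depth ((564.73876953125, 149.6255645751953), (109.7415542602539, 248.2079620361328), 2.6181817054748535)
673 [ -4.57918219  81.26773722 216.59945728] [-21.50456846  65.69573663  80.09798616] [ 32.09171437 104.16827985 311.89025944]
(array([  0,   0,  33,  31, 351,  65,  26,   3,   0,  13,  23,  41,  38,
        17,  18]), array([-30, -26, -22, -18, -14, -10,  -6,  -2,   2,   6,  10,  14,  18,
        22,  26,  30]))
734 [-34.77753493 -34.75135863 263.00825028] [ -44.38621283 -105.48385071   80.03170244] [ 28.9955534  -17.71968665 315.31862964]
(array([ 8,  0, 27, 35, 21,  7,  0,  0,  0,  6, 16, 10,  2,  0,  1]), array([-30, -26, -22, -18, -14, -10,  -6,  -2,   2,   6,  10,  14,  18,
        22,  26,  30]))[ WARN:0@0.302] global loadsave.cpp:1063 imwrite_ Unsupported depth image for selected encoder is fallbacked to CV_8U.
```

View pics/z1.png

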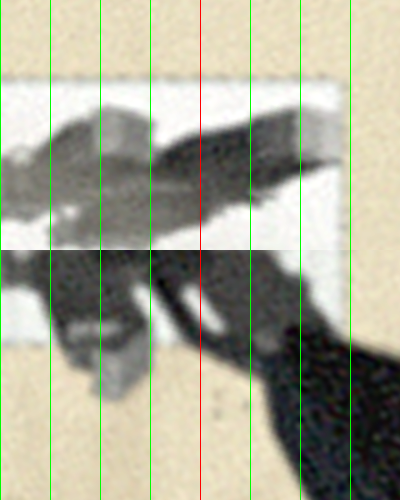

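>>> step_arm --increments '[[[-2.5, 0, 2.5, 0], [-2.5, 0, 3, 0], [-2.5, 0, 3, 0], [-1, -0.5, 1.5, 0], [0, 0, 0, 0], [0, 0, 0, 0]]]'

```text
t: 2.65
ee_pos: [634.7, 143.0, 199.1]
tool_rot: [[-0.969, 0.247, 0.001], [0.247, 0.969, 0.0], [-0.001, 0.0, -1.0]]
ft_force: [-0.0, 1.1, 0.2]
finger_gap: 91.3
gripper_force: 0.0
```

```bash
python3 - <<'E'
from h import *
s=snap('wrist');save(s,'w2');np.save('w2.npy',s,allow_pickle=True);print(s['T'].round(2),arm.state()['ee_pos'],arm.state()['t'])
E
```

```text
[[ 2.5000e-01 -9.3000e-01 -2.9000e-01  5.5291e+02]
 [ 9.7000e-01  2.4000e-01  7.0000e-02  1.6402e+02]
 [ 0.0000e+00 -2.9000e-01  9.6000e-01  3.5597e+02]
 [ 0.0000e+00  0.0000e+00  0.0000e+00  1.0000e+00]] [634.8433178  142.96577677 199.26429343] 2.7
```

View pics/w2.png

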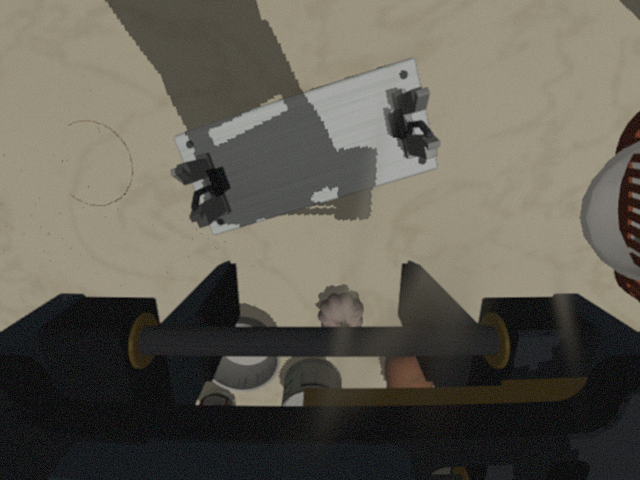

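The whole plate is clear in this view, with corners near (176,135), (414,58), (437,168) and (214,234). The uprights are at about (205,190) and (412,122).

```bash
python3 - <<'E'
from h import *
s=np.load('w2.npy',allow_pickle=True).item()
u,v,W=cloud(s)
m=(u>160)&(u<455)&(v>45)&(v<250)&(abs(W[:,2]-12)<5)
k=np.zeros((480,640),np.uint8);k[v[m],u[m]]=255
k=cv2.morphologyEx(k,cv2.MORPH_OPEN,np.ones((5,5)));k=cv2.morphologyEx(k,cv2.MORPH_CLOSE,np.ones((15,15)))
c=max(cv2.findContours(k,0,1)[0],key=cv2.contourArea)
P=onplane(s,c.reshape(-1,2),12)[:,:2].astype(np.float32);r=cv2.minAreaRect(P);print('plate depth',r)
C=np.array(r[0]);a=np.radians(r[2] if r[2]<45 else r[2]-90);ex=np.array([np.cos(a),np.sin(a)]);ey=np.array([-ex[1],ex[0]])
def img(x0,x1,y0,y1,z,k=5):
    X,Y=np.meshgrid(np.arange(x0,x1,1/k),np.arange(y1,y0,-1/k))
    w=np.dstack([C+X[...,None]*ex+Y[...,None]*ey,np.full(X.shape,z)])
    pc=(w.reshape(-1,3)-s['T'][:3,3])@s['T'][:3,:3]; pc[:,1:]*=-1
    uv=cv2.projectPoints(pc,np.zeros(3),np.zeros(3),s['K'],s['D'])[0].reshape(X.shape+(2,)).astype(np.float32)
    return cv2.remap(s['img'],uv[...,0],uv[...,1],cv2.INTER_CUBIC)
o=np.vstack([img(-40,40,75,125,95),img(-40,40,-125,-75,95)])[:,:,::-1].copy()
o=np.clip(o*2.2,0,255).astype(np.uint8)
for i in range(0,400,50):
    for j in range(0,500,50): cv2.circle(o,(i,j),1,(0,0,255) if i==200 else (0,255,0),-1)
cv2.imwrite('pics/z2.png',cv2.resize(o,None,fx=1.2,fy=1.2))
q=np.c_[(W[:,:2]-C)@np.c_[ex,ey],W[:,2]]
m=(u>160)&(u<455)&(v>45)&(v<250)&(q[:,2]>88)&(q[:,2]<105)
for t in (q[m&(q[:,1]>0)],q[m&(q[:,1]<0)]): print(len(t),np.percentile(t,[1,10,50,90,99],axis=0).round(1).tolist(),np.histogram(t[:,0],np.arange(-30,32,3))[0])
E
```

```text
plate depth ((566.0144653320312, 148.73934936523438), (109.8424072265625, 248.0070343017578), 2.7516181468963623)
262 [[-21.8, 94.7, 88.1], [-20.4, 95.4, 88.7], [-14.7, 99.1, 90.7], [21.8, 103.2, 92.2], [23.2, 104.6, 92.7]] [ 0  0 18 54 56  5  0  0  0  0  0  0  0  0  2 33 53 41  0  0]
226 [[-22.1, -104.5, 88.1], [-20.9, -103.6, 88.6], [-15.3, -99.5, 90.3], [21.4, -95.3, 91.7], [22.9, -94.6, 92.5]] [ 0  0 20 50 48  2  0  0  0  0  0  0  0  1  0 30 46 29  0  0]
```

View pics/z2.png

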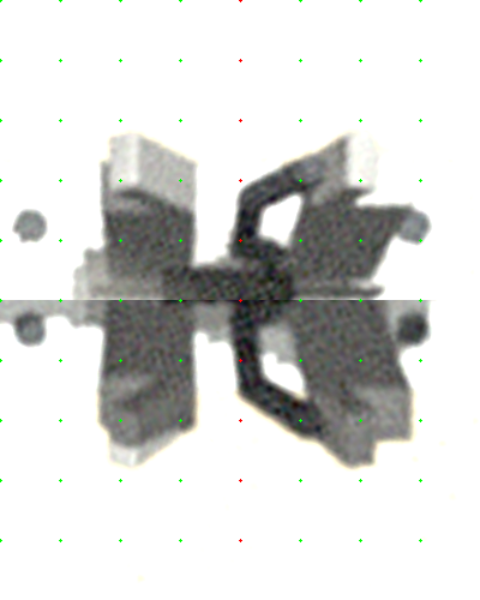

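>>> step_arm --increments '[[[0.3, -5.5, 0, 0], [0.3, -5.5, 0, 0], [0.3, -5.5, 0, 0], [0.3, -5.5, 0, 0], [0.3, -5.5, 0, 0], [0.3, -5.5, 0, 0], [0.3, -5.5, 0, 0], [0.3, -5.5, 0, 10], [0, 0, 0, 0], [0, 0, 0, 0]]]'

```text
t: 3.95
ee_pos: [503.0, -277.6, 198.7]
tool_rot: [[-0.912, 0.411, 0.001], [0.411, 0.912, -0.0], [-0.001, 0.0, -1.0]]
ft_force: [-0.1, 1.4, 0.3]
finger_gap: 91.2
gripper_force: 0.0
```

```bash
python3 - <<'E'
from h import *
s=snap('wrist');save(s,'w3');st=arm.state();print(st['ee_pos'],st['tool_rot'].round(3),st['t'])
h=cv2.cvtColor(s['img'],cv2.COLOR_RGB2HSV)
k=cv2.inRange(h,(5,90,50),(25,255,255));k[290:]=0
c=max(cv2.findContours(k,0,1)[0],key=cv2.contourArea)
r=cv2.minAreaRect(c);print(cv2.boxPoints(r).round(),cv2.contourArea(c))
P=onplane(s,c.reshape(-1,2),26)[:,:2].astype(np.float32);r=cv2.minAreaRect(P);print(r,cv2.boxPoints(r))
E
```

```text
[ 503.18817918 -277.11844815  198.51125297] [[-0.912  0.41   0.001]
 [ 0.41   0.912 -0.   ]
 [-0.001  0.    -1.   ]] 4.0
[[  0. 289.]
 [  0. 190.]
 [ 89. 190.]
 [ 89. 289.]] 6343.5
((411.9611511230469, -566.0430297851562), (102.96441650390625, 116.50772094726562), 49.16040802001953) [[ 334.22314 -566.89685]
 [ 422.36627 -643.0863 ]
 [ 489.69916 -565.1892 ]
 [ 401.55603 -488.99976]]
```

View pics/w3.png

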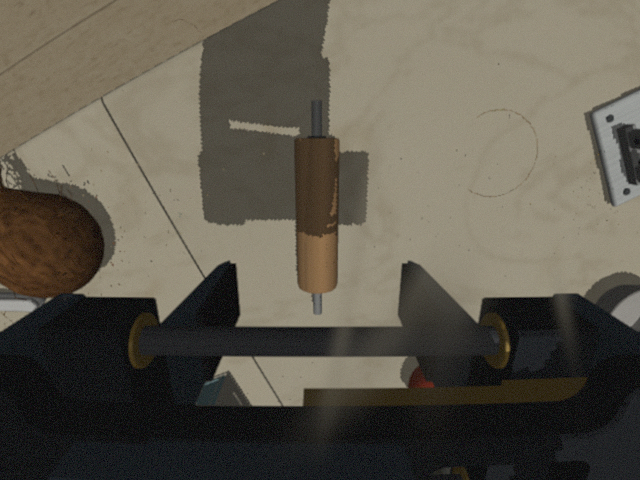

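The roller is fully visible between the fingers. Its axle tips are at (316.5,100) and (317.5,314), and the drum runs from about (317,136) to (318,291).

```bash
python3 - <<'E'
from h import *
s=snap('wrist');st=arm.state()
P=onplane(s,[(316.5,100.5),(317.5,314)],24);print(P,np.linalg.norm(P[1]-P[0]),P.mean(0),np.degrees(np.arctan2(*(P[0]-P[1])[1::-1])))
d=P.mean(0)-st['ee_pos'];print('tool',d@st['tool_rot'])
E
```

```text
[[ 397.38705838 -230.96105084   24.        ]
 [ 602.14399843 -322.10149526   24.        ]] 224.12493192221433 [ 499.76552841 -276.53127305   24.        ] 156.0054225365468
tool [  3.41825795  -1.11338401 174.33375916]
```

>>> step_arm --increments '[[[0.3, -0.1, 4, 0], [0, 0, 4, 0], [0, 0, 4, 0], [0, 0, 3.5, 0], [0, 0, 2.4, 0], [0, 0, 0, 0]]]'

```text
t: 4.8
ee_pos: [499.2, -276.1, 17.7]
tool_rot: [[-0.912, 0.41, -0.002], [0.41, 0.912, 0.002], [0.003, 0.0, -1.0]]
ft_force: [-0.0, 0.1, -0.4]
finger_gap: 91.0
gripper_force: 0.0
```

>>> step_arm --increments '[[[0, 0, 0, 0], [0, 0, 0, 0], [0, 0, 0, 0], [0, 0, 0, 0], [0, 0, 0, 0], [0, 0, 0, 0]]]' --hand -1

```text
t: 5.55
ee_pos: [499.8, -277.7, 19.1]
tool_rot: [[-0.911, 0.412, 0.0], [0.412, 0.911, -0.0], [-0.0, -0.0, -1.0]]
ft_force: [-1.5, -0.6, 3.1]
finger_gap: 43.9
gripper_force: 30.0
```

>>> step_arm --increments '[[[0, 0, -2, 0], [0, 0, -4, 0], [0, 0, -4, 0], [0, 0, -4, 0], [0, 0, -3, 0], [0, 0, 0, 0]]]'

```text
t: 6.3
ee_pos: [500.8, -278.2, 192.0]
tool_rot: [[-0.911, 0.412, 0.004], [0.412, 0.911, -0.002], [-0.005, -0.001, -1.0]]
ft_force: [0.5, 0.5, -3.1]
finger_gap: 43.5
gripper_force: 30.0
```

>>> step_arm --increments '[[[1.1, 3.9, 0, 0], [1.4, 5, 0, 0], [1.4, 5, 0, 0], [1.4, 5, 0, 0], [1.4, 5, 0, 0], [1.4, 5, 0, 0], [1.4, 5, 0, 0], [1.3, 4.6, 0, 0], [0.9, 3, 0, 0], [0, 0, 0, 0]]]'

```text
t: 7.55
ee_pos: [563.4, 150.4, 187.9]
tool_rot: [[-0.912, 0.41, -0.001], [0.41, 0.912, -0.0], [0.001, -0.001, -1.0]]
ft_force: [-0.0, -1.0, -1.7]
finger_gap: 43.5
gripper_force: 30.0
```

>>> step_arm --increments '[[[0, 0, 0, 8], [0, 0, 0, 9], [0, 0, 0, 9], [0, 0, 0, 9], [0, 0, 0, 9], [0, 0, 0, 9], [0, 0, 0, 7], [0, 0, 0, 3], [0, 0, 0, 0], [0, 0, 0, 0]]]'

```text
t: 8.8
ee_pos: [563.7, 148.3, 188.6]
tool_rot: [[-0.048, 0.999, -0.001], [0.999, 0.048, -0.0], [-0.0, -0.001, -1.0]]
ft_force: [0.5, 0.3, -1.9]
finger_gap: 43.2
gripper_force: 30.0
```

```bash
python3 - <<'E'
from h import *
s=snap('wrist');save(s,'w4');np.save('w4.npy',s,allow_pickle=True);st=arm.state();print(st)
E
```

```text
{'t': 8.85, 'q': array([ 2.17412777e-01,  2.49299641e-01,  1.99369315e+00, -3.89053886e-05,
        8.99088644e-01,  1.69782209e-01]), 'joint_velocities': array([ 3.69675785e-03,  1.03713120e-03, -2.32023324e-03, -3.04763334e-05,
        6.94592750e-04,  5.59948557e-03]), 'joint_efforts': array([-1.20823625e-01, -6.22196031e+01, -3.99595964e+01,  6.13500201e-02,
        2.52929359e-02, -1.49790861e-02]), 'ee_pos': array([563.77942309, 148.39513662, 188.66439973]), 'tool_rot': array([[-4.76367779e-02,  9.98864613e-01, -4.70708196e-04],
       [ 9.98864718e-01,  4.76367192e-02, -1.35169289e-04],
       [-1.12592825e-04, -4.76612839e-04, -9.99999880e-01]]), 'ft_force': array([ 0.37451586,  0.28649131, -1.83851103]), 'ft_torque': array([-0.07993229, -0.00147202, -0.02780483]), 'gripper_force': 29.99514788389206, 'finger_gap': 43.69546502195002}
```

View pics/w4.png

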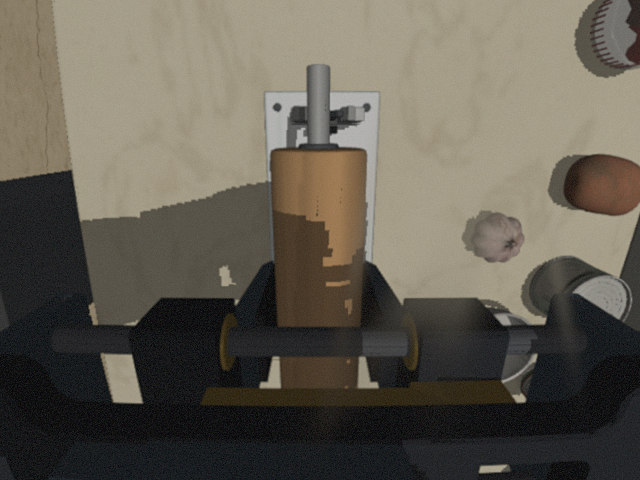

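The roller is aligned in the gripper. The near axle tip is at (318,65), the drum's edge is at row 149, and the plate's +y end has corners at (266,92) and (379,91).

```bash
python3 - <<'E'
from h import *
s=np.load('w4.npy',allow_pickle=True).item()
C=np.array([566.0,148.74]);a=np.radians(2.75);R=np.array([[np.cos(a),-np.sin(a)],[np.sin(a),np.cos(a)]])
zc=191.5
fr=lambda P:(P[:,:2]-C)@R
print('tip,drum end, (stand frame)',fr(onplane(s,[(318.3,65)],zc)),fr(onplane(s,[(318.5,148.5)],zc+10)))
print('plate end corners',fr(onplane(s,[(266,92),(379,91)],12)))
u,v,W=cloud(s);q=fr(W)
m=(u>308)&(u<329)&(v>70)&(v<140)&(W[:,2]>150);print('axle z,y',np.polyfit(q[m,1],W[m,2],1),W[m,2].mean(), 'x fit',np.polyfit(q[m,1],q[m,0],1),q[m,0].mean())
m=(u>285)&(u<350)&(v>155)&(v<265)&(W[:,2]>195)
b=[(lambda w,k:(w[k,1].mean(),w[k,2].max()))(np.c_[q,W[:,2]],m&(v>=r)&(v<r+22)) for r in range(155,265,22)];print(np.round(b,1))
m=(u>280)&(u<375)&(v>95)&(v<140)&(W[:,2]>80)&(W[:,2]<110);print('upright',np.percentile(q[m,0],[1,99]),np.percentile(q[m,1],[1,99]),W[m,2].mean())
E
```

```text
tip,drum end, (stand frame) [[ -2.90012249 112.73986346]] [[-2.79422912 78.52504023]]
plate end corners [[-52.016149   123.20951329]
 [ 53.61774591 124.19623835]]
axle z,y [6.30516959e-04 1.95768145e+02] 195.82878771459949 x fit [-6.48378883e-05 -2.79646789e+00] -2.802703966987757
[[ 72.2 215.3]
 [ 63.6 215.2]
 [ 54.6 215.5]
 [ 45.2 215.2]
 [ 35.3 215. ]]
upright [-22.17410346  31.27718688] [ 94.82116962 104.93473064] 86.90109075848903
```

>>> step_arm --increments '[[[0, 0.2, 1.5, 0], [0, 0, 2, 0], [0, 0, 2, 0], [0, 0, 1.5, 0], [0, 0, 1, 0], [0, 0, 0.5, 0], [0, 0, 0, 0], [0, 0, 0, 0]]]'

```text
t: 9.85
ee_pos: [566.4, 148.9, 104.5]
tool_rot: [[-0.047, 0.999, 0.001], [0.999, 0.047, 0.0], [0.0, 0.001, -1.0]]
ft_force: [0.7, 0.6, -1.6]
finger_gap: 43.1
gripper_force: 30.0
```

>>> step_arm --increments '[[[0, 0, 0.4, 0], [0, 0, 0.4, 0], [0, 0, 0.4, 0], [0, 0, 0.3, 0], [0, 0, 0.3, 0], [0, 0, 0.2, 0], [0, 0, 0, 0]]]'

```text
t: 10.72
ee_pos: [565.9, 148.8, 83.8]
tool_rot: [[-0.047, 0.999, -0.0], [0.999, 0.047, -0.0], [-0.0, -0.0, -1.0]]
ft_force: [-0.3, 0.6, -1.3]
finger_gap: 43.7
gripper_force: 30.0
```

>>> step_arm --increments '[[[0, 0, 0.2, 0], [0, 0, 0.2, 0], [0, 0, 0.2, 0], [0, 0, 0.2, 0], [0, 0, 0, 0]]]'

```text
t: 11.35
ee_pos: [565.9, 148.8, 75.7]
tool_rot: [[-0.047, 0.999, -0.0], [0.999, 0.047, -0.0], [-0.0, -0.0, -1.0]]
ft_force: [0.1, 0.2, -1.9]
finger_gap: 43.6
gripper_force: 30.0
```

>>> step_arm --increments '[[[0, 0, 0.2, 0], [0, 0, 0.2, 0], [0, 0, 0.2, 0], [0, 0, 0, 0]]]'

```text
t: 11.85
ee_pos: [565.3, 148.7, 69.4]
tool_rot: [[-0.047, 0.999, -0.001], [0.999, 0.047, -0.0], [-0.0, -0.001, -1.0]]
ft_force: [-5.1, 0.6, -1.0]
finger_gap: 43.9
gripper_force: 30.0
```

>>> step_arm --increments '[[[0, 0, 0.2, 0], [0, 0, 0.2, 0], [0, 0, 0.1, 0], [0, 0, 0, 0]]]'

```text
t: 12.35
ee_pos: [565.2, 148.7, 64.4]
tool_rot: [[-0.047, 0.999, -0.002], [0.999, 0.047, -0.0], [-0.0, -0.002, -1.0]]
ft_force: [-4.8, 0.5, -1.3]
finger_gap: 43.3
gripper_force: 30.0
```

>>> step_arm --increments '[[[0, 0, 0.15, 0], [0, 0, 0.15, 0], [0, 0, 0, 0]]]'

```text
t: 12.72
ee_pos: [565.2, 148.7, 61.3]
tool_rot: [[-0.047, 0.999, -0.002], [0.999, 0.047, -0.0], [-0.0, -0.002, -1.0]]
ft_force: [-5.1, -0.8, -2.1]
finger_gap: 43.5
gripper_force: 30.0
```

>>> step_arm --increments '[[[0, 0, 0.1, 0], [0, 0, 0.1, 0], [0, 0, 0, 0]]]'

```text
t: 13.1
ee_pos: [565.3, 148.7, 59.4]
tool_rot: [[-0.047, 0.999, -0.001], [0.999, 0.047, -0.0], [-0.0, -0.001, -1.0]]
ft_force: [-5.3, 0.9, -1.3]
finger_gap: 43.6
gripper_force: 30.0
```

>>> step_arm --increments '[[[0, 0, 0.1, 0], [0, 0, 0, 0]]]'

```text
t: 13.35
ee_pos: [565.3, 148.7, 58.4]
tool_rot: [[-0.047, 0.999, -0.001], [0.999, 0.047, -0.0], [-0.0, -0.001, -1.0]]
ft_force: [-5.6, -0.0, -1.3]
finger_gap: 43.6
gripper_force: 30.0
```

>>> step_arm --increments '[[[0, 0, 0.1, 0], [0, 0, 0, 0]]]'

```text
t: 13.6
ee_pos: [565.3, 148.7, 57.4]
tool_rot: [[-0.047, 0.999, -0.001], [0.999, 0.047, -0.0], [-0.0, -0.001, -1.0]]
ft_force: [-5.0, -0.1, -1.7]
finger_gap: 43.6
gripper_force: 30.0
```

>>> step_arm --increments '[[[0, 0, 0.1, 0], [0, 0, 0, 0]]]'

```text
t: 13.85
ee_pos: [565.3, 148.7, 56.4]
tool_rot: [[-0.047, 0.999, -0.001], [0.999, 0.047, -0.0], [-0.0, -0.001, -1.0]]
ft_force: [-5.6, -0.0, -0.7]
finger_gap: 43.4
gripper_force: 30.0
```

>>> step_arm --increments '[[[0, 0, 0.07, 0], [0, 0, 0, 0]]]'

```text
t: 14.1
ee_pos: [565.4, 148.7, 55.8]
tool_rot: [[-0.047, 0.999, -0.001], [0.999, 0.047, -0.0], [-0.0, -0.001, -1.0]]
ft_force: [-5.2, -0.0, -0.3]
finger_gap: 43.3
gripper_force: 30.0
```

>>> step_arm --increments '[[[0, 0, 0.07, 0], [0, 0, 0, 0]]]'

```text
t: 14.35
ee_pos: [565.3, 148.7, 55.1]
tool_rot: [[-0.047, 0.999, -0.001], [0.999, 0.047, -0.0], [-0.0, -0.001, -1.0]]
ft_force: [-5.3, -0.6, -1.5]
finger_gap: 43.1
gripper_force: 30.0
```

>>> step_arm --increments '[[[0, 0, 0.05, 0], [0, 0, 0, 0]]]'

```text
t: 14.6
ee_pos: [565.4, 148.7, 54.6]
tool_rot: [[-0.047, 0.999, -0.001], [0.999, 0.047, -0.0], [-0.0, -0.001, -1.0]]
ft_force: [-6.0, -0.3, -0.9]
finger_gap: 43.9
gripper_force: 30.0
```

Just noise (±1 N) so far, so I'll keep going in 0.8 mm steps.

>>> step_arm --increments '[[[0, 0, 0.08, 0], [0, 0, 0, 0]]]'

```text
t: 14.85
ee_pos: [565.3, 148.7, 53.7]
tool_rot: [[-0.047, 0.999, -0.001], [0.999, 0.047, -0.0], [-0.0, -0.001, -1.0]]
ft_force: [-4.9, 0.6, -2.4]
finger_gap: 43.4
gripper_force: 30.0
```

>>> step_arm --increments '[[[0, 0, 0.06, 0], [0, 0, 0, 0]]]'

```text
t: 15.1
ee_pos: [565.3, 148.7, 53.2]
tool_rot: [[-0.047, 0.999, -0.001], [0.999, 0.047, -0.0], [-0.0, -0.001, -1.0]]
ft_force: [-5.0, 0.2, -1.3]
finger_gap: 43.7
gripper_force: 30.0
```

>>> step_arm --increments '[[[0, 0, 0.08, 0], [0, 0, 0, 0]]]'

```text
t: 15.35
ee_pos: [565.3, 148.7, 52.3]
tool_rot: [[-0.047, 0.999, -0.001], [0.999, 0.047, -0.0], [-0.0, -0.001, -1.0]]
ft_force: [-4.9, 0.3, -2.5]
finger_gap: 43.4
gripper_force: 30.0
```

>>> step_arm --increments '[[[0, 0, 0.04, 0], [0, 0, 0, 0]]]'

```text
t: 15.6
ee_pos: [565.4, 148.7, 52.0]
tool_rot: [[-0.047, 0.999, -0.001], [0.999, 0.047, -0.0], [-0.0, -0.001, -1.0]]
ft_force: [-5.2, 0.5, -1.0]
finger_gap: 43.9
gripper_force: 30.0
```

>>> step_arm --increments '[[[0, 0, 0.08, 0], [0, 0, 0, 0]]]'

```text
t: 15.85
ee_pos: [565.3, 148.7, 51.1]
tool_rot: [[-0.047, 0.999, -0.001], [0.999, 0.047, -0.0], [-0.0, -0.001, -1.0]]
ft_force: [-5.7, 0.6, -0.7]
finger_gap: 43.8
gripper_force: 30.0
```

>>> step_arm --increments '[[[0, 0, 0.04, 0], [0, 0, 0, 0]]]'

```text
t: 16.1
ee_pos: [565.4, 148.7, 50.8]
tool_rot: [[-0.047, 0.999, -0.001], [0.999, 0.047, -0.0], [-0.0, -0.001, -1.0]]
ft_force: [-4.8, 0.5, -0.6]
finger_gap: 43.7
gripper_force: 30.0
```

>>> step_arm --increments '[[[0, 0, 0.08, 0], [0, 0, 0, 0]]]'

```text
t: 16.35
ee_pos: [565.3, 148.7, 49.9]
tool_rot: [[-0.047, 0.999, -0.001], [0.999, 0.047, -0.0], [-0.0, -0.001, -1.0]]
ft_force: [-4.8, -0.9, -0.3]
finger_gap: 43.4
gripper_force: 30.0
```

>>> step_arm --increments '[[[0, 0, 0.04, 0], [0, 0, 0, 0]]]'

```text
t: 16.6
ee_pos: [565.4, 148.7, 49.6]
tool_rot: [[-0.047, 0.999, -0.001], [0.999, 0.047, -0.0], [-0.0, -0.001, -1.0]]
ft_force: [-5.8, -0.1, -0.1]
finger_gap: 43.4
gripper_force: 30.0
```

>>> step_arm --increments '[[[0, 0, 0.08, 0], [0, 0, 0, 0]]]'

```text
t: 16.85
ee_pos: [565.4, 148.8, 49.0]
tool_rot: [[-0.047, 0.999, -0.001], [0.999, 0.047, -0.0], [-0.0, -0.001, -1.0]]
ft_force: [-5.7, -0.6, 3.6]
finger_gap: 43.4
gripper_force: 30.0
```

>>> step_arm --increments '[[[0, 0, 0.04, 0], [0, 0, 0, 0]]]'

```text
t: 17.1
ee_pos: [565.5, 148.8, 48.7]
tool_rot: [[-0.047, 0.999, -0.001], [0.999, 0.047, -0.0], [-0.0, -0.001, -1.0]]
ft_force: [-8.3, -1.7, 5.6]
finger_gap: 43.8
gripper_force: 30.0
```

>>> step_arm --increments '[[[0, 0, 0.04, 0], [0, 0, 0, 0]]]'

```text
t: 17.35
ee_pos: [565.5, 148.8, 48.5]
tool_rot: [[-0.047, 0.999, -0.001], [0.999, 0.047, -0.0], [-0.0, -0.001, -1.0]]
ft_force: [-8.3, -0.9, 8.7]
finger_gap: 43.8
gripper_force: 30.0
```

>>> step_arm --increments '[[[0, 0, 0, 0], [0, 0, 0, 0], [0, 0, 0, 0], [0, 0, 0, 0], [0, 0, 0, 0], [0, 0, 0, 0]]]' --hand 0.6

```text
t: 18.1
ee_pos: [566.0, 148.8, 48.4]
tool_rot: [[-0.047, 0.999, 0.0], [0.999, 0.047, -0.0], [-0.0, 0.0, -1.0]]
ft_force: [0.8, -0.5, 0.2]
finger_gap: 72.8
gripper_force: 0.0
```

>>> step_arm --increments '[[[0, 0, -1, 0], [0, 0, -2, 0], [0, 0, -3, 0], [0, 0, -4, 0], [0, 0, -4, 0], [0, 0, 0, 0], [0, 0, 0, 0]]]'

```text
t: 18.98
ee_pos: [565.8, 148.8, 188.8]
tool_rot: [[-0.047, 0.999, 0.0], [0.999, 0.047, 0.0], [0.0, 0.0, -1.0]]
ft_force: [-0.1, 0.2, -0.3]
finger_gap: 72.7
gripper_force: 0.0
```

```bash
python3 - <<'E'
from h import *
s=snap('wrist');save(s,'w5');st=arm.state();print(st['t'],st['ee_pos'],st['ft_force'],st['finger_gap'])
C=np.array([566.0,148.74]);a=np.radians(2.75);R=np.array([[np.cos(a),-np.sin(a)],[np.sin(a),np.cos(a)]])
u,v,W=cloud(s);q=np.c_[(W[:,:2]-C)@R,W[:,2]]
h=cv2.cvtColor(s['img'],cv2.COLOR_RGB2HSV)[v,u]
m=(abs(q[:,0])<24)&(abs(q[:,1])<77)&(q[:,2]>30)&(q[:,2]<100)&(h[:,1]>90)
d=q[m]
for y in range(-75,75,15):
    k=d[(d[:,1]>=y)&(d[:,1]<y+15)]
    if len(k)>30: print(y,len(k),k[:,0].min().round(1),k[:,0].max().round(1),np.percentile(k[:,2],97).round(1))
E
```

```text
19.025 [565.45665839 148.70691887 188.07999501] [ 0.73921625  0.67603689 -0.10684715] 73.07533990824743
-75 577 -22.3 18.1 74.2
-60 619 -22.0 17.8 74.2
-45 655 -21.6 18.6 74.2
-30 683 -22.3 19.2 74.1
-15 719 -22.0 18.9 74.2
0 745 -21.7 18.7 74.2
15 800 -22.2 19.3 74.4
30 839 -21.9 19.2 74.3
45 886 -22.6 18.8 74.2
60 916 -22.2 19.2 74.5
```

View pics/w5.png

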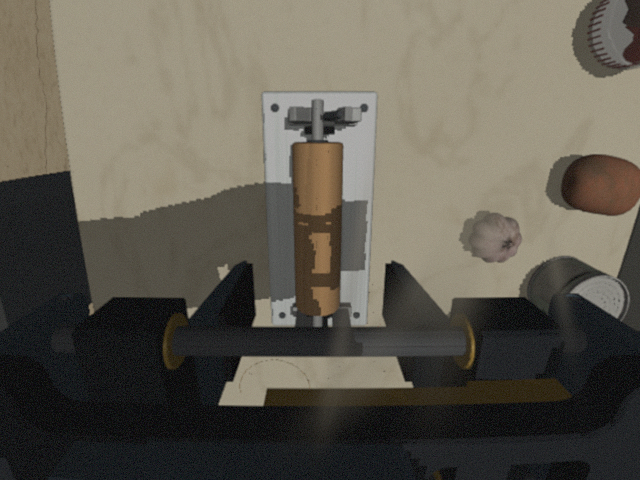

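The roller sits level in both slots. The drum top is at 74 mm along its whole length, x is about −1.6 mm, and the bystanders were not touched. I'm handing it in.

```bash
python3 -c "
from cell import arm;print(arm.finish_job())"
```

```text
the job is handed in; nothing more can be done
None
```

The roller is back in its stand: both axle ends are down on the saddles (axle centre about 51 mm above the worktop, found by feel), level and let go, and the job was handed in at about 19 s, though the hand-in call did not return a verdict.

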